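# Bring the cam's high spot to the plunger

### The job

A wooden cam is held between centres on the bench with a sprung plunger behind it. Turn it until the cam's nose pushes the plunger back as far as it will go, then let go and leave it there. Leave the other, spare pair of centres (plain round disc, no plunger) as it is.

Things in the scene. Friction and masses are not known exactly. Their poses are not given: they have to be found in the camera images.
- bench_centres: Grey steel centres fixed to the bench: base 90x112x14 mm, two posts 103 mm high holding a wooden spindle with an egg-shaped wooden cam (radius 20, nose 34 mm); behind it a tube on a post holds the sprung plunger. Origin: centre of the base's underside; z up, y along the spindle to its crank end, x from cam to plunger, which ends 115-130 mm along x. Spindle axis parallel to y, 85 mm up.
- crank_grip (a point): Middle of the round wooden crank handle of bench_centres, gripped from above: 15 mm in diameter, 49 mm long, parallel to the spindle. Lies 60 mm from the spindle's axis and 88 mm along y from the origin of bench_centres; the steel crank arm (14 mm wide, 8 thick) is at its inner end, 25 mm away. The handle turns with the crank, so it rolls between the fingers as it swings.
- crank (a joint): Crank angle (rad): 0 with the handle straight above the axis, growing as the handle goes over towards the plunger; stops at -1.35 and 1.5. Starts at -1.2 to -0.95; turn it in the growing direction. It takes about 4 to 7 N at the handle and stays where it is left. The cam's nose is set 0.8 to 1.4 rad ahead of the crank, differently each time, so it meets the plunger squarely at 0.17 to 0.77.
- plunger (a joint): How far the plunger is pushed back along x of bench_centres (m): 0 at rest, about 0.014 at its furthest, with the cam's nose pointing level straight at it, and falling again on either side of that (0.4 rad off about 0.012, 0.5 rad about 0.011). Its spring presses with 2.4 N at rest, about 5 N when fully back.
- spare_crank_grip (a point): Middle of a crank handle of the same size, in the same place, on the spare centres: a like grey stand of the same height whose spindle carries a plain round disc 52 mm in diameter and which has no plunger. To be left alone.

How it is judged:
At the end, for the whole second after the job is handed in: The cam's nose holds the plunger pushed back by more than 11.5 mm of its 14 mm, with the crank at rest (value of joint plunger above 0.0115 m and velocity of joint crank between -0.1 and 0.1 rad/s); the robot touches nothing.
It fails at once if the spare centres' crank is moved by more than 20 mm (distance of spare_crank_grip from where it was at the start of the episode above 0.02 m).
It also fails if it takes over 45 s, if anything falls off the work surface, if the arm or the gripper's body presses on something with over 40 N, if the wrist force passes 120 N, or if a joint passes its speed limit or range.

### The arm

A 6-joint arm with a two-finger parallel gripper is mounted at the origin on a cart in front of the work surface, level with it; the furniture and walls round the work are solid. World frame = base frame: x ahead of the robot, y to its left, z up, the work surface at z = 0. Lengths are in m, angles in rad, forces in N, time in s.
With the tool pointing down it reaches from about 0.375 to 0.975 m from the base axis. Payload 3.8 kg.
Tool frame: the origin (TCP) lies where the fingers leave the gripper's body, on its centre line; the fingertips stand 73 mm ahead of it and the grasp point (between the pads) lies 54 mm ahead of it (nose_length is the distance from the TCP to the fingertips, in m); z points along the fingers, y is the line along which they close (so a half turn about z gives the same grasp; the last joint's range is limited). The gripper opens to 85 mm and grips with 20 to 120 N. Pads are 22 mm wide; open, the fingers measure 114 mm over their backs; the gripper's body (76 mm by 85 mm) begins 54 mm behind the grasp point. The pads swing forward as they close: fully open they stand 13 mm farther back than shut.
Start: joints at [1.172, 0.264, 1.604, -0, 1.274, -0.037], TCP at [0.239, 0.631, 0.304] pointing down, gripper open.
Joint ranges: [-2.63, 2.63], [-0.94, 2.18], [0.31, 2.57], [-1.31, 4.45], [0, 2.66], [-2.55, 2.55]. Speed limits (rad/s): [2.57, 2.57, 3.14, 3.14, 3.14, 3.14].

### API

Orientations are given as a rotation vector (axis times angle).
In Python, from workcell import read_state, read_camera, calibration, finish_job, look_for, cut_out, tip_of, nose_length gives the robot as it stands.
- The arm moves only by the tool step_arm, never from a script. Its argument "targets" is a list of rows, each a list of 3 entries, a list of its own where there are three numbers: the turn, a rotation vector about the tool's x, y, z in rad, then the shift along the tool's x, y, z in mm, then the finger opening in mm, from 0 to 85.4. In form: [[[ax, ay, az], [x, y, z], grip], ...]. A call has 1 to 5 rows; each row shifts and turns the commanded pose from where the row before left it, along the tool's axes as they then stand; what a row does not reach is not made up. A row lasts 1/12 s, in which the tool goes at most 41.7 mm and 7.16 degrees, less where a joint would pass 70% of its speed; a pose out of reach is approached as far as the arm can. A call with a gripper value outside its range is refused whole. The fingers move at their own pace and stop on an object; "grip_force" is the grip in N (left out, the last holds). Time passes only in rows, so rows that do not move let the fingers close. It gives the time, the measured TCP pose, the force, the opening and the grip force at its end, in the units of the state.
- read_state(): the state, without advancing time (a new reading comes with each control period).
- read_camera(name): name is "side" or "top"; returns the picture (420x560x3 uint8, red, green, blue); there is no depth.
- calibration(name): a dict with "camera_matrix" (3x3 intrinsics, pixels), "R" (3x3) and "t" (3): a world point X has camera coordinates R X + t. Camera axes: x right, y down, z forward; pixel columns grow to the right and rows downward; lengths in m; the calibration is good to about 2 mm. A picture is of the moment at which its call begins. calibration takes no time and is no camera call.
- finish_job(): hands the job in; it is judged then, once.
Trained networks look in the newest picture that a camera, given by its name, has taken for a name from the list of things; names that differ only in an ending like _2 or _b are one class to them, and where a whole thing is asked for, a point or a joint stands for the part that bears it (a point fixed in the world has none). Each returns a list of dicts, best first, with "score" (0 to 1); they miss things now and then, are a little off and sometimes report something else, mostly with a low value. They report only what shows in the picture. A call takes as long as a camera call.
- look_for(camera, query): "extent" ([left, top, right, bottom] in pixels, round what is visible of it).
- cut_out(camera, query): "region" (420x560 bool, what is visible of it) and "extent" ([left, top, right, bottom] in pixels, round what is visible of it).
- tip_of(camera, query): "at" ([row, column] in pixels: a listed point, or the origin of a listed thing).
The state is a dict: "time": time; "q": joint angles; "joint_vel": joint speeds; "joint_torque": joint torques, N m; "tool_pos": TCP position; "tcp_rot": TCP orientation; "wrist_force": force on the tool from outside, world axes, zero at the start; "torque": the same for the moment, N m; "width": opening from 0.0 (shut) to 1.0 (fully open); "grip_force": force on a finger pad.
Only numpy, scipy, OpenCV 4.12 (cv2) and the standard library are available. Lean on these libraries where they do the work, as an engineer would, in place of code of your own. Each camera call takes 0.05 s, during which the arm holds its last target. There are 200 camera calls.

## Working session

There is one attempt and no reset: what is moved stays moved. The work goes in short steps, Python scripts to look and compute and a tool call to move; the robot and the scene stay as the last step left them, time stands still between calls to the robot, and variables do not carry over. Pictures are saved under pics/ and viewed, at most 10 in all, crops included, and the job is handed in when it is done.

Besides the shell and the picture viewer there is one more tool, called after "Emit:" as name(argument=value, ...) on one line, values as JSON. step_arm: Moves the arm, as the interface text tells. Its arguments: {"type":"object","properties":{"targets":{"type":"array","items":{"type":"array"}},"grip_force":{"type":"number"}},"required":["targets"]}

```bash
mkdir -p pics
python3 - <<'E'
from workcell import *
import cv2, numpy as np
for c in("side","top"):
    im=read_camera(c); cv2.imwrite(f"pics/{c}0.png",im[:,:,::-1])
    k=calibration(c); print(c,np.round(k["camera_matrix"],1).tolist(),np.round(k["R"],3).tolist(),np.round(k["t"],3).tolist())
    for q in("bench_centres","crank_grip","spare_crank_grip"):
        print(q,[(np.round(d["at"]).tolist(),round(d["score"],2)) for d in tip_of(c,q)])
    print([(np.round(d["extent"]).tolist(),round(d["score"],2)) for d in look_for(c,"bench_centres")])
s=read_state();print(s)
E
```

```text
side [[415.6, 0.0, 275.3], [0.0, 415.6, 210.0], [0.0, 0.0, 1.0]] [[0.883, -0.469, 0.007], [-0.417, -0.794, -0.443], [0.213, 0.388, -0.897]] [-0.488, 0.227, 0.876]
bench_centres [([176.0, 279.0], 0.58)]
crank_grip [([129.0, 238.0], 0.92)]
spare_crank_grip [([248.0, 271.0], 0.56)]
[([233.0, 121.0, 321.0, 206.0], 0.81)]
top [[475.4, 0.0, 277.5], [0.0, 475.4, 216.0], [0.0, 0.0, 1.0]] [[0.013, -1.0, -0.023], [-0.993, -0.01, -0.119], [0.118, 0.024, -0.993]] [-0.018, 0.534, 1.099]
bench_centres [([192.0, 244.0], 0.98), ([208.0, 193.0], 0.51)]
crank_grip [([205.0, 195.0], 0.7)]
spare_crank_grip [([236.0, 327.0], 0.58)]
[([191.0, 137.0, 266.0, 215.0], 0.77)]
{'time': 0.5, 'q': array([ 1.17208760e+00,  2.63962997e-01,  1.60401575e+00,  2.92956216e-05,
        1.27371127e+00, -3.69094577e-02]), 'joint_vel': array([-8.70192979e-04,  1.47201755e-05, -2.20105695e-03, -5.18068758e-04,
        7.87324809e-04, -4.20060330e-04]), 'joint_torque': array([ 2.14525119e-05, -5.14406669e+01, -3.67238081e+01, -1.12295388e-04,
        2.54800405e-03,  3.61595016e-05]), 'tool_pos': array([0.23891753, 0.63129103, 0.30382871]), 'tcp_rot': array([-5.65222931e-01, -3.09027885e+00,  1.39815389e-04]), 'wrist_force': array([ 0.81430412,  0.55244593, -0.59634055]), 'torque': array([0.01809879, 0.03412982, 0.02981627]), 'grip_force': 0.0, 'width': 1.0025782746562366}
```

View pics/side0.png

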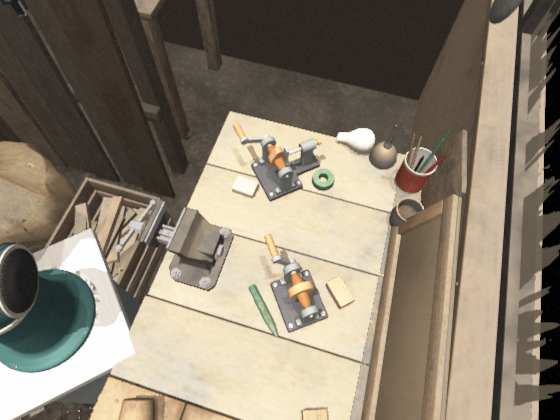

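View pics/top0.png

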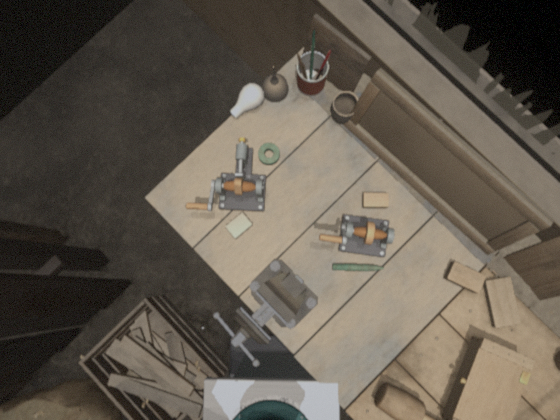

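The plunger stand is at top (242,190), side (277,170), and its handle at top (198,206), side (239,132). The spare is at top (363,235). Next I zoom in to fit the pose.

Run:
```python
import cv2, numpy as np
a=cv2.imread("pics/side0.png")[110:210,220:340]; b=cv2.imread("pics/top0.png")[125:225,175:295]
f=lambda i:cv2.resize(i,None,fx=6,fy=6,interpolation=cv2.INTER_CUBIC)
cv2.imwrite("pics/sc.png",f(a));cv2.imwrite("pics/tc.png",cv2.convertScaleAbs(f(b),alpha=1.6))
```

```text
(no output)
```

View pics/sc.png

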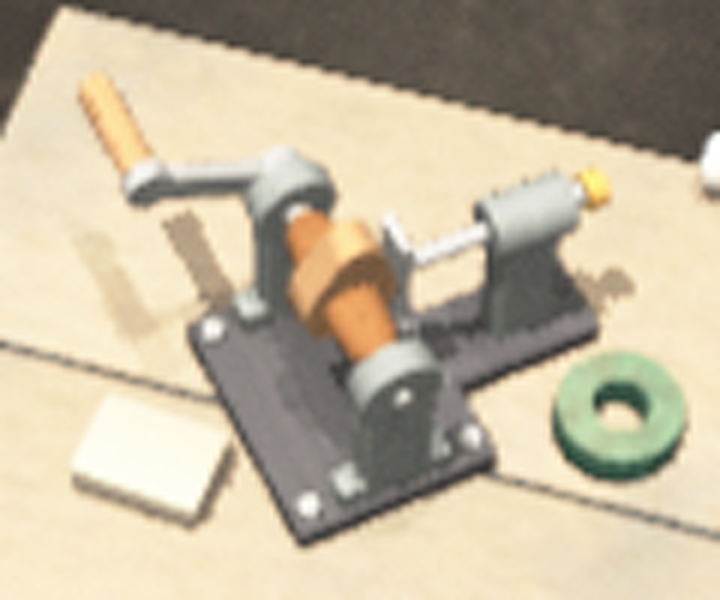

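View pics/tc.png

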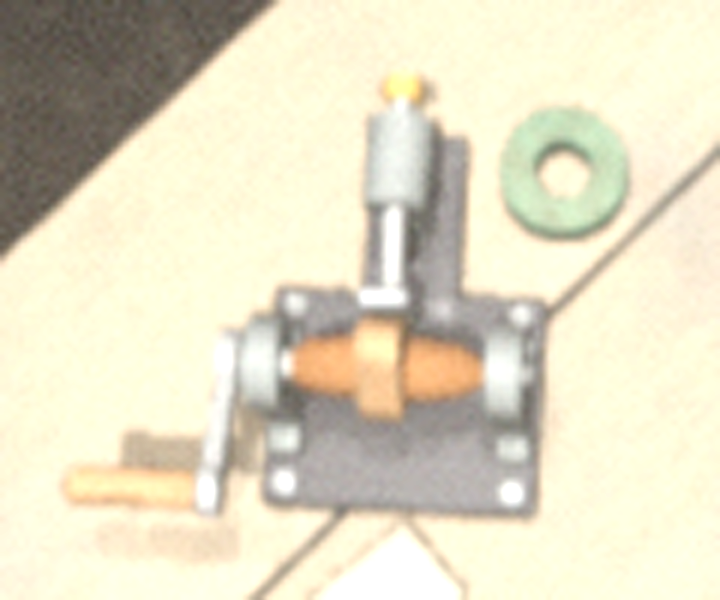

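The side crop shows base-top corners at (190,325), (300,535) and (495,455), with the handle from (95,85) to (140,160). The top crop shows corners at (280,285), (548,305), (262,505) and (535,512), with the handle from (65,485) to (200,488). I'll fit the pose to these.

```bash
cat > h.py <<'E'
import numpy as np, cv2
from scipy.optimize import least_squares
from scipy.spatial.transform import Rotation as Ro
from workcell import *
def proj(c,X):
    k=calibration(c);p=k["camera_matrix"]@(k["R"]@X+k["t"]);return p[:2]/p[2]
def w(p,loc):
    c,s=np.cos(p[2]),np.sin(p[2]);return np.array([p[0]+c*loc[0]-s*loc[1],p[1]+s*loc[0]+c*loc[1],loc[2]])
def hl(a,y,r=.060): return [r*np.sin(a),y,.085+r*np.cos(a)]
E
python3 - <<'E'
from h import *
S=lambda u,v:np.array([220+u/6,110+v/6]);T=lambda u,v:np.array([175+u/6,125+v/6])
b=lambda x,y,z=.014:(lambda a:[x,y,z])
obs=[("side",S(190,325),b(-.045,.056)),("side",S(300,535),b(-.045,-.056)),("side",S(495,457),b(.045,-.056)),
("top",T(280,285),b(.045,.056)),("top",T(548,303),b(.045,-.056)),("top",T(263,503),b(-.045,.056)),("top",T(536,510),b(-.045,-.056)),
("side",S(95,82),lambda a:hl(a,.1125)),("side",S(142,162),lambda a:hl(a,.0635)),("top",T(65,485),lambda a:hl(a,.1125)),("top",T(200,488),lambda a:hl(a,.0635))]
f=lambda p:np.concatenate([proj(c,w(p,l(p[3])))-o for c,o,l in obs])
r=least_squares(f,[.6,.1,0,-1],loss="soft_l1");print(np.round(r.x,4));print(np.round(f(r.x).reshape(-1,2),1).tolist())
p=r.x;np.save("p.npy",p)
print("grip",np.round(w(p,hl(p[3],.088)),4)); print("end",[np.round(w(p,hl(a,.088)),4).tolist() for a in(.17,.47,.77)])
E
```

```text
[ 0.5948  0.0741 -0.0419 -1.0811]
[[-1.3, -0.3], [-0.4, 0.8], [0.8, -0.3], [-0.7, -0.2], [0.3, -0.9], [-0.4, -0.1], [0.1, 1.1], [-0.5, -0.4], [0.1, 1.9], [0.5, -0.8], [-0.1, -0.2]]
grip [0.5456 0.1642 0.1132]
end [[0.6087, 0.1616, 0.1441], [0.6257, 0.1609, 0.1385], [0.6403, 0.1603, 0.1281]]
```

Emit:
step_arm(targets=[[[0, 0, 0.114], [0, 0, 0], 60], [[0, 0, 0.114], [0, 0, 0], 60], [[0, 0, 0.114], [0, 0, 0], 60], [[0, 0, 0.114], [0, 0, 0], 60], [[0, 0, 0.114], [0, 0, 0], 60]], grip_force=25)

```text
time: 0.92
tool_pos: [0.2389, 0.6313, 0.3039]
tcp_rot: [1.419, 2.803, 0.0]
wrist_force: [0.4, 0.4, -0.1]
width: 0.704
grip_force: 0.0
```

Emit:
step_arm(targets=[[[0, 0, 0.114], [0, 0, 0], 60], [[0, 0, 0.114], [0, 0, 0], 60], [[0, 0, 0.114], [0, 0, 0], 60], [[0, 0, 0.114], [0, 0, 0], 60], [[0, 0, 0.114], [0, 0, 0], 60]])

```text
time: 1.33
tool_pos: [0.2389, 0.6313, 0.304]
tcp_rot: [-2.15, -2.291, -0.0]
wrist_force: [0.5, -0.8, 0.5]
width: 0.7
grip_force: 0.0
```

Emit:
step_arm(targets=[[[0, 0, 0.111], [0, 0, 0], 60], [[0, 0, 0], [0, 0, 0], 60]])

```text
time: 1.5
tool_pos: [0.2389, 0.6313, 0.3039]
tcp_rot: [-2.271, -2.171, -0.0]
wrist_force: [0.1, 0.9, 1.2]
width: 0.703
grip_force: 0.0
```

```bash
cat >> h.py <<'E'
def go(loc):  # tool-frame mm to bring TCP 54mm above loc (stand frame)
    p=np.load("p.npy");s=read_state();R=Ro.from_rotvec(s["tcp_rot"]).as_matrix()
    g=w(p,loc)+[0,0,.054]; print("t",round(s["time"],2),"tcp",np.round(s["tool_pos"],4),"tooly",np.round(R[:,1],3),"F",np.round(s["wrist_force"],1),"goal",np.round(g,4),"mm",np.round(1000*R.T@(g-s["tool_pos"]),1),"rot",np.round(Ro.from_matrix(R.T@np.array([[-np.sin(p[2]),np.cos(p[2]),0],[np.cos(p[2]),np.sin(p[2]),0],[0,0,-1]]).T).as_rotvec(),3))
E
python3 -c "
from h import *
p=np.load('p.npy');go(hl(p[3],.091))"
```

```text
t 1.5 tcp [0.2389 0.6313 0.3039] tooly [ 0.999 -0.045  0.   ] F [0.1 0.9 1.2] goal [0.5458 0.1672 0.1672] mm [-449.9  327.3  136.7] rot [ 0.    -0.    -0.003]
```

Emit:
step_arm(targets=[[[0, 0, 0], [-30, 21.8, 0], 60], [[0, 0, 0], [-30, 21.8, 0], 60], [[0, 0, 0], [-30, 21.8, 0], 60], [[0, 0, 0], [-30, 21.8, 0], 60], [[0, 0, 0], [-30, 21.8, 0], 60]])

```text
time: 1.92
tool_pos: [0.3421, 0.4755, 0.304]
tcp_rot: [2.263, 2.179, 0.001]
wrist_force: [1.2, 0.4, -1.0]
width: 0.701
grip_force: 0.0
```

Emit:
step_arm(targets=[[[0, 0, 0], [-30, 21.8, 0], 60], [[0, 0, 0], [-30, 21.8, 0], 60], [[0, 0, 0], [-30, 21.8, 0], 60], [[0, 0, 0], [-30, 21.8, 0], 60], [[0, 0, 0], [-30, 21.8, 0], 60]])

```text
time: 2.33
tool_pos: [0.4448, 0.3208, 0.3043]
tcp_rot: [2.263, 2.178, 0.001]
wrist_force: [0.2, 0.8, -0.5]
width: 0.701
grip_force: 0.0
```

Emit:
step_arm(targets=[[[0, 0, 0], [-30, 21.8, 0], 60], [[0, 0, 0], [-30, 21.8, 0], 60], [[0, 0, 0], [-30, 21.8, 0], 60], [[0, 0, 0], [-30, 21.8, 0], 60], [[0, 0, 0], [-30, 21.8, 0], 60]])

```text
time: 2.75
tool_pos: [0.5475, 0.1663, 0.3043]
tcp_rot: [2.264, 2.178, 0.001]
wrist_force: [1.2, -0.2, -0.2]
width: 0.702
grip_force: 0.0
```

Emit:
step_arm(targets=[[[0, 0, 0], [0, 0, 30], 60], [[0, 0, 0], [0, 0, 30], 60], [[0, 0, 0], [0, 0, 15], 60], [[0, 0, 0], [0, 0, 0], 60]])

```text
time: 3.08
tool_pos: [0.5442, 0.1667, 0.2242]
tcp_rot: [-2.263, -2.174, 0.011]
wrist_force: [0.0, -1.1, 0.2]
width: 0.702
grip_force: 0.0
```

```bash
python3 -c "
from h import *
p=np.load('p.npy');go(hl(p[3],.091))
im=read_camera('side');cv2.imwrite('pics/s1.png',cv2.resize(im[60:220,170:380,::-1],None,fx=3.5,fy=3.5))"
```

```text
t 3.08 tcp [0.5442 0.1667 0.2242] tooly [ 0.999 -0.04  -0.008] F [ 0.  -1.1  0.2] goal [0.5458 0.1672 0.1672] mm [ 0.7  2.  57. ] rot [-0.008  0.002  0.002]
```

View pics/s1.png

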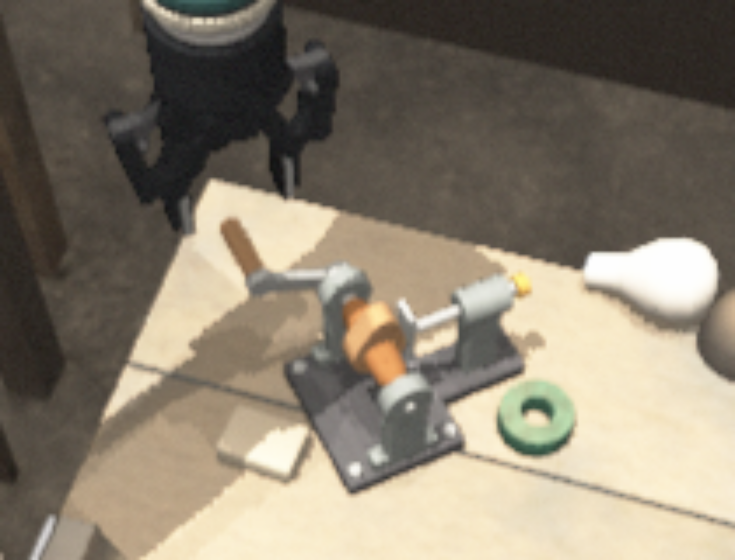

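The fingers, at crop (182,215) and (288,185), straddle the handle at (240,245) along the right axis. I'll descend and close.

Emit:
step_arm(targets=[[[0, 0, 0], [0, 2, 20], 60], [[0, 0, 0], [0, 0, 20], 60], [[0, 0, 0], [0, 0, 17], 60], [[0, 0, 0], [0, 0, 0], 60]])

```text
time: 3.47
tool_pos: [0.5475, 0.1679, 0.1703]
tcp_rot: [-2.264, -2.176, 0.005]
wrist_force: [-1.1, 0.7, -0.6]
width: 0.702
grip_force: 0.0
```

Emit:
step_arm(targets=[[[0, 0, 0], [0, 0, 0], 5], [[0, 0, 0], [0, 0, 0], 5], [[0, 0, 0], [0, 0, 0], 5], [[0, 0, 0], [0, 0, 0], 5], [[0, 0, 0], [0, 0, 0], 5]], grip_force=25)

```text
time: 3.88
tool_pos: [0.5461, 0.1686, 0.1732]
tcp_rot: [-2.264, -2.17, 0.006]
wrist_force: [-11.5, 1.9, 9.3]
width: 0.163
grip_force: 27.3
```

```bash
python3 -c "
from h import *
p=np.load('p.npy');go(hl(p[3],.091))
A=np.linspace(p[3],.47,15)
X=np.array([[.06*np.sin(a),-.06*np.cos(a)] for a in A])*1000
print(A.round(2).tolist(),np.diff(X,axis=0).round(1).tolist())"
```

```text
t 3.88 tcp [0.5461 0.1686 0.1732] tooly [ 0.999 -0.042 -0.007] F [-11.5   1.9   9.3] goal [0.5458 0.1672 0.1672] mm [-1.4 -0.2  6. ] rot [-0.007 -0.001 -0.   ]
[-1.08, -0.97, -0.86, -0.75, -0.64, -0.53, -0.42, -0.31, -0.19, -0.08, 0.03, 0.14, 0.25, 0.36, 0.47] [[3.4, -5.7], [4.1, -5.3], [4.6, -4.8], [5.1, -4.2], [5.5, -3.7], [5.9, -3.0], [6.2, -2.3], [6.4, -1.6], [6.6, -0.9], [6.6, -0.2], [6.6, 0.5], [6.5, 1.3], [6.3, 2.0], [6.1, 2.7]]
```

Emit:
step_arm(targets=[[[0, 0, 0], [0, 1.5, -8.5], 5], [[0, 0, 0], [0, 4.1, -5.3], 5], [[0, 0, 0], [0, 4.6, -4.8], 5], [[0, 0, 0], [0, 5.1, -4.2], 5], [[0, 0, 0], [0, 0, 0], 5]])

```text
time: 4.3
tool_pos: [0.5606, 0.168, 0.1952]
tcp_rot: [-2.263, -2.168, 0.011]
wrist_force: [-13.4, 4.2, 6.5]
width: 0.164
grip_force: 26.0
```

```bash
python3 -c "
from h import *
go(hl(-.64,.091))"
```

```text
t 4.3 tcp [0.5606 0.168  0.1952] tooly [ 0.999 -0.042 -0.01 ] F [-13.4   4.2   6.5] goal [0.5629 0.1665 0.1871] mm [-1.4  2.4  8.1] rot [-0.01  -0.    -0.001]
```

Emit:
step_arm(targets=[[[0, 0, 0], [0, 5.5, -4.5], 5], [[0, 0, 0], [0, 5.9, -3.5], 5], [[0, 0, 0], [0, 6.2, -2.3], 5], [[0, 0, 0], [0, 6.4, -1.6], 5], [[0, 0, 0], [0, 0, 0], 5]])

```text
time: 4.72
tool_pos: [0.5864, 0.1669, 0.2093]
tcp_rot: [-2.264, -2.171, 0.005]
wrist_force: [-14.0, 1.8, 12.4]
width: 0.163
grip_force: 26.5
```

Emit:
step_arm(targets=[[[0, 0, 0], [0, 6.6, -0.9], 5], [[0, 0, 0], [0, 6.6, -0.2], 5], [[0, 0, 0], [0, 6.6, 0.5], 5], [[0, 0, 0], [0, 6.5, 1.3], 5], [[0, 0, 0], [0, 0, 0], 5]])

```text
time: 5.13
tool_pos: [0.6143, 0.1655, 0.2081]
tcp_rot: [-2.266, -2.173, 0.001]
wrist_force: [-6.5, 1.8, 4.9]
width: 0.158
grip_force: 26.6
```

```bash
python3 -c "
from h import *
go(hl(.25,.091))
im=read_camera('side');cv2.imwrite('pics/s2.png',cv2.resize(im[60:220,170:380,::-1],None,fx=3.5,fy=3.5))"
```

```text
t 5.13 tcp [0.6143 0.1655 0.2081] tooly [ 0.999 -0.042 -0.002] F [-6.5  1.8  4.9] goal [0.6135 0.1644 0.1971] mm [-1.2 -0.7 11. ] rot [-0.002 -0.001 -0.   ]
```

View pics/s2.png

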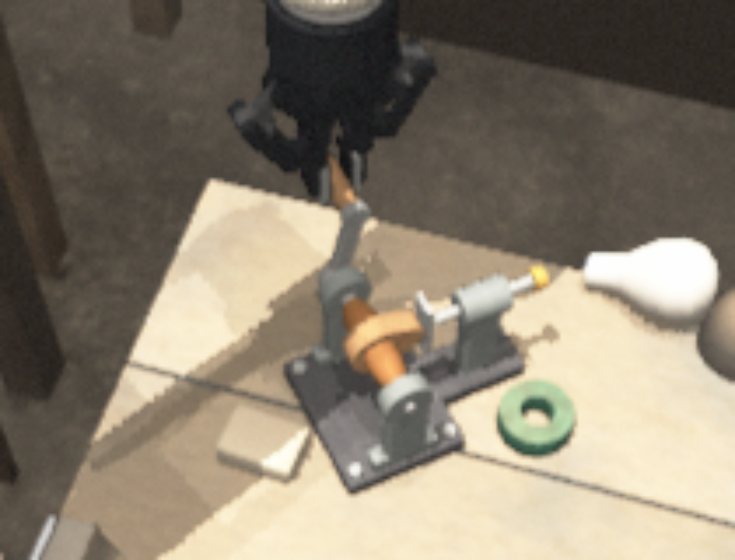

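The crank has followed. The handle at crop (340,185) is still between the pads, but low in them. The yellow end has moved from (522,284) to (541,276). I'll measure the plunger.

```bash
cat >> h.py <<'E'
def yel(c,im):
    p=np.load("p.npy");x,y=proj(c,w(p,[.125,0,.085])).astype(int);h=cv2.cvtColor(im,cv2.COLOR_RGB2HSV)[y-16:y+16,x-16:x+16].astype(int)
    m=((h[...,0]>19)&(h[...,0]<34)&(h[...,1]>(150))&(h[...,2]>90));v,u=np.nonzero(m)
    return np.array([u.mean()+x-16,v.mean()+y-16]),m.sum()
def plung():
    p=np.load("p.npy")
    for c in("side","top"):
        a,n=yel(c,cv2.imread(f"pics/{c}0.png")[:,:,::-1].copy());b,k=yel(c,read_camera(c))
        d=proj(c,w(p,[.135,0,.085]))-proj(c,w(p,[.125,0,.085]))
        print(c,"plunger mm",round(float((b-a)@d/(d@d)*10),1),n,k)
E
python3 -c "
from h import *
plung()"
```

```text
side plunger mm nan 0 0
top plunger mm nan 0 0h.py:16: RuntimeWarning: Mean of empty slice.
  return np.array([u.mean()+x-16,v.mean()+y-16]),m.sum()
  ret = ret.dtype.type(ret / rcount)
```

```bash
python3 -c "
from h import *
p=np.load('p.npy')
for c,(u,v) in (('side',(319,141)),('top',(242,139))):
    h=cv2.cvtColor(cv2.imread(f'pics/{c}0.png'),cv2.COLOR_BGR2HSV);print(c,proj(c,w(p,[.125,0,.085])),h[v-2:v+3,u-2:u+3].tolist()[::2])"
```

```text
side [324.60162478 139.64668224] [[[26, 124, 252], [28, 118, 253], [27, 114, 253], [26, 95, 252], [22, 67, 247]], [[19, 102, 210], [25, 129, 251], [26, 125, 253], [25, 125, 252], [23, 97, 250]], [[18, 47, 167], [18, 151, 187], [18, 154, 217], [18, 143, 201], [17, 99, 217]]]
top [243.10262464 133.22672681] [[[21, 84, 176], [22, 83, 179], [22, 77, 181], [21, 78, 177], [19, 74, 168]], [[23, 110, 185], [26, 110, 185], [25, 112, 185], [22, 119, 184], [20, 121, 164]], [[21, 70, 153], [23, 41, 168], [22, 47, 168], [18, 88, 154], [19, 114, 139]]]
```

```bash
sed -i 's/>19/>21/;s/>(150)/>95/' h.py; python3 -c "
from h import *
plung()"
```

```text
side plunger mm 13.3 14 15
top plunger mm 13.6 10 10
```

Emit:
step_arm(targets=[[[0, 0, 0], [0, 4, 2], 5], [[0, 0, 0], [0, 4, 2], 5], [[0, 0, 0], [0, 0, 0], 5]])

```text
time: 5.63
tool_pos: [0.6225, 0.1652, 0.2043]
tcp_rot: [-2.267, -2.174, -0.001]
wrist_force: [-5.0, 1.7, 4.6]
width: 0.162
grip_force: 26.3
```

```bash
python3 -c "
from h import *
plung();go(hl(.25,.091))"
```

```text
side plunger mm 13.3 14 15
top plunger mm 13.6 10 10
t 5.73 tcp [0.6225 0.1652 0.2043] tooly [ 0.999 -0.042  0.   ] F [-4.7  1.3  4.1] goal [0.6135 0.1644 0.1971] mm [-1.2 -9.   7.2] rot [ 0.    -0.001  0.   ]
```

Emit:
step_arm(targets=[[[0, 0, 0], [0, 0, 0], 50], [[0, 0, 0], [0, 0, 0], 50], [[0, 0, 0], [0, 0, 0], 50], [[0, 0, 0], [0, 0, 0], 50], [[0, 0, 0], [0, 0, 0], 50]])

```text
time: 6.15
tool_pos: [0.6226, 0.1647, 0.2021]
tcp_rot: [2.267, 2.174, 0.001]
wrist_force: [0.1, -0.0, -0.2]
width: 0.584
grip_force: 0.0
```

Emit:
step_arm(targets=[[[0, 0, 0], [0, 0, -15], 50], [[0, 0, 0], [0, 0, -30], 50], [[0, 0, 0], [0, 0, -30], 50], [[0, 0, 0], [0, 0, -20], 50], [[0, 0, 0], [0, 0, 0], 50]])

```text
time: 6.57
tool_pos: [0.625, 0.1653, 0.3034]
tcp_rot: [2.264, 2.17, 0.014]
wrist_force: [0.7, 0.3, 0.8]
width: 0.584
grip_force: 0.0
```

```bash
python3 -c "
from h import *
plung();go(hl(.25,.091))
im=read_camera('side');cv2.imwrite('pics/s3.png',cv2.resize(im[60:220,170:380,::-1],None,fx=3.5,fy=3.5))"
```

```text
side plunger mm 13.3 14 15
top plunger mm 13.3 10 10
t 6.67 tcp [0.6229 0.1649 0.2982] tooly [ 0.999 -0.042  0.003] F [-1.  -0.1 -0.5] goal [0.6135 0.1644 0.1971] mm [ -0.9  -9.7 101. ] rot [ 0.003 -0.001 -0.   ]
```

View pics/s3.png

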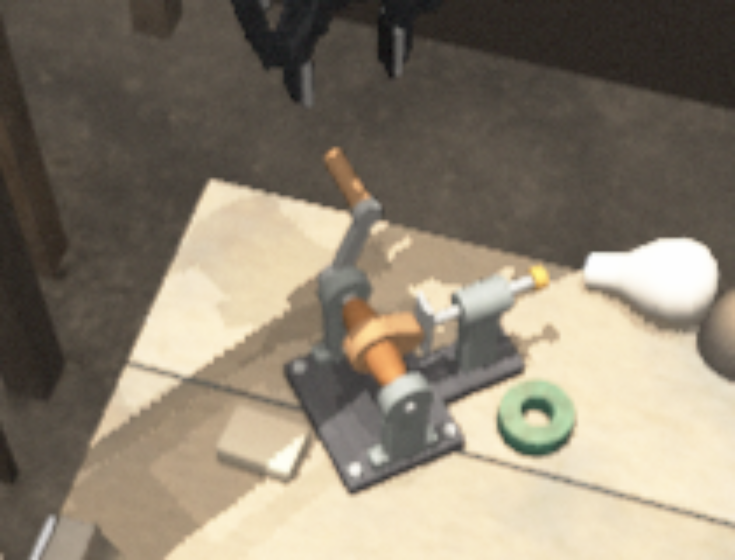

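The gripper is clear above the handle, which is at crop (345,178). The plunger end at (541,276) is still held back about 13.3 mm, and the nose points level at it.

```bash
python3 -c "
from workcell import *
print(finish_job())"
```

```text
the job is handed in; nothing more can be done
None
```

The job is handed in: the cam's nose was holding the plunger back about 13.3 mm by the camera (11.5 mm needed), the crank was released with the gripper clear above it, and the arm never went near the spare centres.

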